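# Weight for a mended print

## Robot

A 7-joint arm with a two-finger parallel gripper is mounted at the origin on the work surface. World frame = base frame: x ahead of the robot, y to its left, z up, the work surface at z = 0. Lengths are in m, angles in rad, forces in N, time in s.
With the tool pointing down it reaches from about 0.4 to 0.85 m from the base axis. Payload 4.5 kg.
Tool frame: the origin (TCP) lies midway between the tips of the shut fingers; the grasp point (between the pads) lies 19 mm behind it; z points along the fingers, y is the line along which they close (so a half turn about z gives the same grasp; the last joint's range is limited). The gripper opens to 88 mm and grips with 3 to 60 N. Pads are 18 mm wide; open, the fingers measure 123 mm over their backs; the gripper's body (75 mm by 187 mm) begins 45 mm behind the grasp point.
Start: joints at [1.225, 0.689, -0.195, 1.565, 0.157, 0.902, -0.215], TCP at [0.232, -0.58, 0.239] pointing down, gripper open.
Joint ranges: [-3.01, 3.01], [-0.46, 2.08], [-1.47, 1.51], [0.13, 2.56], [-1, 4.14], [0.04, 2.09], [-2.66, 2.66]. Speed limits (rad/s): [2.57, 2.57, 3.14, 3.14, 3.14, 3.14, 3.14].

## Interface

Orientations are given as a unit quaternion [x, y, z, w].
In Python, from plant import r, eyes, finish_job gives the robot as it stands. The module is installed in compiled form; this text tells all that it offers.
- The arm moves only by the tool move_arm, never from a script. Its argument "motion" is a list of rows, each a list of 7 numbers: the shift along the tool's x, y, z in mm, then the turn, a rotation vector about the tool's x, y, z in degrees, then the closure, from 0 (fully open) to 1 (shut). A call has 1 to 5 rows; each row is the pose to reach, as a shift and turn from the pose commanded when the call began, along the tool's axes at that moment; what a row does not reach only later rows make up. A row lasts 1/8 s, in which the tool goes at most 62.5 mm and 10.7 degrees, less where a joint would pass 70% of its speed; a pose out of reach is approached as far as the arm can. A call with a gripper value outside its range is refused whole. The fingers move at their own pace and stop on an object; "newtons" is the grip in N (left out, the last holds). Time passes only in rows, so rows that repeat a pose let the fingers close. It gives the time, the measured TCP pose, the force, the opening and the grip force at its end, in the units of the state.
- r.get_state(): the state, without advancing time (a new reading comes with each control period).
- eyes.snapshot(name): name is "side" or "top"; returns a dict with "frame" (480x640x3 uint8, red, green, blue), "z_map" (480x640 float32, m along the optical axis (not along the pixel's ray), 0 where there is no reading), "intrinsics" (3x3 intrinsics, pixels), "world_to_cam" (4x4, takes a point from world to camera coordinates). Camera axes: x right, y down, z forward; pixel columns grow to the right and rows downward; lengths in m; the calibration is good to about 2 mm. A picture is of the moment at which its call begins.
- finish_job(): hands the job in; it is judged then, once.
The state is a dict: "clock": time; "q": joint angles; "qd": joint speeds; "joint_torque": joint torques, N m; "tool_pos": TCP position; "eef_rot": TCP orientation; "contact_force": force on the tool from outside, world axes, zero at the start; "moment": the same for the moment, N m; "opening": opening from 0.0 (shut) to 1.0 (fully open); "finger_force": force on a finger pad.
Only numpy, scipy, OpenCV 4.12 (cv2) and the standard library are available. Lean on these libraries where they do the work, as an engineer would, in place of code of your own. Each camera call takes 0.05 s, during which the arm holds its last target. There are 200 camera calls.

## Task

In the wooden rack, push the long one of the two flat steel weights along its lane, lying flat, until a good third of it hangs out over the rack's open end. Grip the part that hangs out by its two long sides and carry it in the fingers to the narrow pressing stand. Set it down gently there, flat, centred and lengthways along the stand, and do not disturb the short weight.

Things in the scene. Friction and masses are not known exactly. Their poses are not given: they have to be found in the camera images.
- long_weight: the long steel weight, a plain dark flat plate 90 x 54 x 8 mm, 0.22 to 0.4 kg. Origin at the centre of its underside; x along the 90 mm length, y across the 54 mm width, z up. It lies in one of the rack's two lanes, either one, lengthways
- short_weight: the short steel weight, a plain dark square plate 54 x 54 x 8 mm, lying in the other lane; leave it where it is. Origin at the centre of its underside, z up
- rack: fixed wooden block 200 (x) x 134 (y) x 50 mm high. Origin at its underside's centre; x runs from the open end (sheer face at x = -100, facing world -y within 14 degrees) to the end closed by a 6 mm lip. On top two lanes along x, floors at z = 50, 60 mm wide, centred at y = +34.5 and -34.5, between lips 6 mm high. Weights start with their centres at x = -35 to -10 mm; the lane behind them is free
- stand: fixed narrow pressing stand: wooden block 100 (x) x 38 (y) mm, its flat white top 45 mm above the table, on a foot 110 x 60 x 8 mm. On it the weight juts out 8 mm at each long side. Origin at the centre of its underside; x along its length, z up. Its length lies along world y within 23 degrees
There are look-alikes about, which are no part of the job. What is shaped like the long_weight but pink is not meant. Of the things that look like the rack, the smaller one is meant.

How it is judged:
By the outcome, as a careful person would: the job done as asked, in the order asked, and still so for the second after the job is handed in, with the robot touching nothing.
It also fails if it takes over 48 s, if anything falls off the work surface, if the arm or the gripper's body presses on something with over 40 N, if the wrist force passes 120 N, or if a joint passes its speed limit or range.

## Working session

There is one attempt and no reset: what is moved stays moved. The work goes in short steps, Python scripts to look and compute and a tool call to move; the robot and the scene stay as the last step left them, time stands still between calls to the robot, and variables do not carry over. Pictures are saved under pics/ and viewed, at most 10 in all, crops included, and the job is handed in when it is done.

Besides the shell and the picture viewer there is one more tool, called as a command line: name --pt "numbers of a row" for each row, then --argument value for the rest. move_arm: Moves the arm, as the interface text tells. Its arguments: {"type":"object","properties":{"motion":{"type":"array","items":{"type":"array","items":{"type":"number"}}},"newtons":{"type":"number"}},"required":["motion"]}

```bash
mkdir -p pics; cat > h.py <<'E'
import numpy as np,cv2
from scipy.spatial.transform import Rotation as R
from plant import r,eyes,finish_job
def snap(n):
    s=eyes.snapshot(n); K=np.array(s["intrinsics"]);T=np.array(s["world_to_cam"]);Z=s["z_map"]
    v,u=np.mgrid[0:480,0:640]
    P=np.stack([(u-K[0,2])/K[0,0]*Z,(v-K[1,2])/K[1,1]*Z,Z],-1)
    W=(P-T[:3,3])@T[:3,:3]
    W[Z==0]=np.nan
    return s["frame"],W,K,T
def save(n,f): cv2.imwrite("pics/"+n,f[...,::-1])
E
python3 - <<'E'
from h import *
for n in("top","side"):
    f,W,K,T=snap(n); save(n+"1.png",f); np.savez(n+"1.npz",f=f,W=W,K=K,T=T)
print(r.get_state())
E
```

```text
{'clock': 0.1, 'q': array([ 1.22479669,  0.68989276, -0.19454667,  1.56626032,  0.15730128,
        0.90250144, -0.21508231]), 'qd': array([-0.00010539, -0.00116444, -0.00059993, -0.00320655, -0.00142184,
        0.00022225, -0.00081215]), 'joint_torque': array([-3.09538445e-03, -5.28499246e+01, -1.27156064e+00, -1.53837866e+01,
       -5.25684818e-02,  1.93291860e-03,  5.32654565e-05]), 'tool_pos': array([ 0.23146553, -0.57993369,  0.23799009]), 'eef_rot': array([ 9.82011687e-01,  1.88818301e-01, -2.10277674e-04, -8.07582999e-04]), 'contact_force': array([ 0.96461633,  0.31728608, -0.3506584 ]), 'moment': array([-0.00855505, -0.05899476,  0.06570135]), 'finger_force': 0.0, 'opening': 1.0016465439662794}
```

View pics/top1.png

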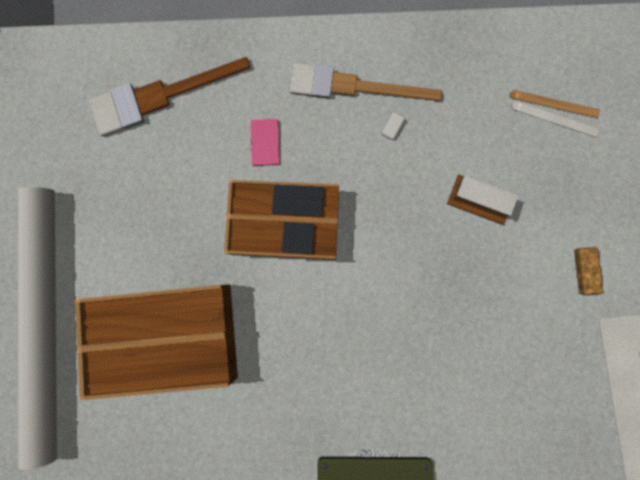

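View pics/side1.png

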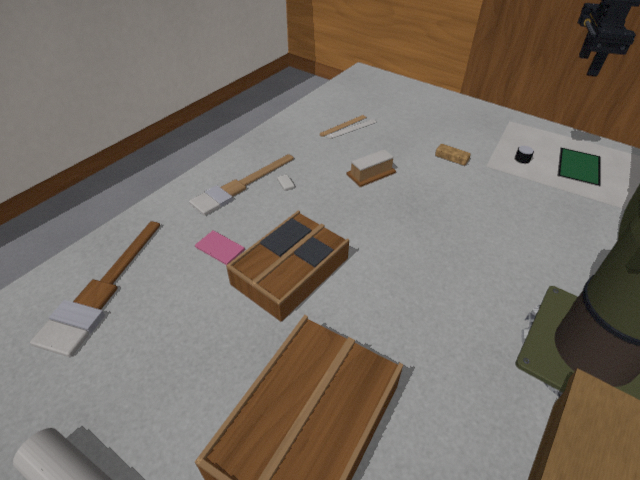

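The top view shows the small rack at (283,220), with its open end to the right. The long dark plate is in its far lane at (299,201) and the short one at (299,238). The white-topped stand is at (486,197).
Possible mix-ups are the pink plate (265,142), the bigger rack (155,342) and the short plate (299,238). My choice is the long dark plate at (299,201) in the smaller rack. Next I'll measure it and check it in a close crop.

```bash
python3 - <<'E'
from h import *
d=np.load("top1.npz");f,W=d["f"],d["W"]
def rect(m,name):
    p=W[m][:,:2]; p=p[~np.isnan(p).any(1)]
    (c,s,a)=cv2.minAreaRect((p*1000).astype(np.float32)); b=cv2.boxPoints((c,s,a))
    e=[b[1]-b[0],b[2]-b[1]]; L=max(e,key=np.linalg.norm)
    print(name,len(p),np.round(c,1),np.round(s,1),"long axis deg",round(np.degrees(np.arctan2(L[1],L[0]))%180,1),"z",np.round(np.nanpercentile(W[m][:,2],[5,50,95]),4))
def box(u0,v0,u1,v1):
    m=np.zeros((480,640),bool);m[v0:v1,u0:u1]=1;return m
dark=f.max(-1)<75
z=W[...,2]
rect(box(265,183,332,219)&dark&(z>.05),"long")
rect(box(275,219,325,258)&dark&(z>.05),"short")
rect(box(215,170,350,265)&(z>.04),"rack")
rect(box(440,165,530,230)&(z>.038),"standtop")
rect(box(440,165,530,230)&(z>.005),"stand all")
rect(box(70,280,240,405)&(z>.03),"bigrack")
c=np.hstack([cv2.resize(f[165:275,210:360],None,fx=3,fy=3,interpolation=2),cv2.resize(f[165:275,430:540],None,fx=3,fy=3,interpolation=2)]);save("crop.png",c)
E
```

```text
long 1513 [566.2 126.9] [94.6 55. ] long axis deg 85.2 z [0.056  0.059  0.0613]
short 954 [498.7 127.4] [58.2 54.6] long axis deg 85.5 z [0.0521 0.0588 0.0611]
rack 8276 [533.2 159.7] [200.4 134.6] long axis deg 86.3 z [0.0492 0.0532 0.0603]
standtop 1276 [ 569.4 -208.9] [100.6  39.4] long axis deg 67.6 z [0.0427 0.0459 0.0482]
stand all 2028 [ 568.  -221.3] [106.5 150.9] long axis deg 95.8 z [0.0076 0.0446 0.0478]
bigrack 15619 [318.5 387.6] [174.5 263.7] long axis deg 95.0 z [0.0632 0.0661 0.0742]
```

View pics/crop.png

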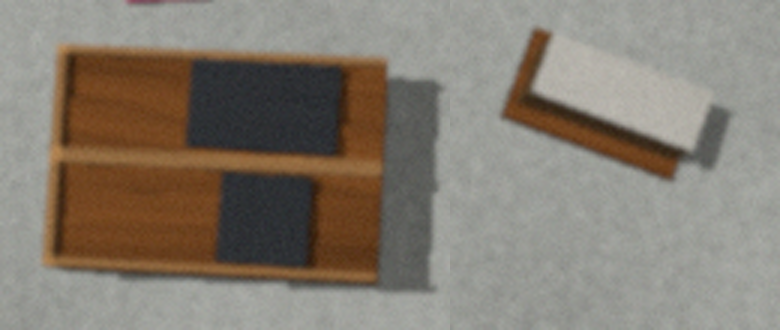

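The crop confirms the choice: the long plate's rectangle, about 92x55 mm, lies in the far lane of the 200x134 mm rack. The stand top measures 100x39 mm at z≈45, so all the sizes match. I'll add a helper that turns targets into tool-frame shifts.

```bash
cat >> h.py <<'E'
RC,RA=np.array([533.2,159.7]),86.3
SC,SA=np.array([569.4,-208.9]),67.6
def fr(c,a,x,y):
    t=np.radians(a); return c+x*np.array([np.cos(t),np.sin(t)])+y*np.array([-np.sin(t),np.cos(t)])
def delta(xy,z,yaw):
    "tool-frame shift mm / rotvec deg to reach TCP xy,z(mm), tool x at yaw deg, tool down"
    s=r.get_state(); Rc=R.from_quat(s["eef_rot"]); t=np.radians(yaw)
    Rt=R.from_matrix(np.array([[np.cos(t),np.sin(t),0],[np.sin(t),-np.cos(t),0],[0,0,-1]]))
    print("t",s["clock"],"pos",np.round(s["tool_pos"]*1000,1),"shift",np.round(Rc.inv().apply(np.r_[xy,z]-s["tool_pos"]*1000),1),"turn",np.round(np.degrees((Rc.inv()*Rt).as_rotvec()),1),"F",np.round(s["contact_force"],1),"open",round(s["opening"],3))
E
python3 -c "
from h import *
delta(fr(RC,RA,40,-34.5),130,RA)"
```

```text
t 0.1 pos [ 231.5 -579.9  238. ] shift [ 602.9 -596.1  108.9] turn [ -0.1  -0.  -64.5] F [ 1.   0.3 -0.4] open 1.002
```

move_arm --pt "40 -40 0 0 0 -4 1" --pt "80 -80 0 0 0 -8 1" --pt "120 -120 0 0 0 -12 1" --pt "160 -160 0 0 0 -16 1" --pt "200 -200 0 0 0 -20 1" --newtons 20

```text
clock: 0.72
tool_pos: [0.3438, -0.3188, 0.2387]
eef_rot: [0.934, 0.357, 0.0, -0.0]
contact_force: [0.6, -0.6, -0.3]
opening: 0.457
finger_force: 0.0
```

```bash
python3 -c "
from h import *
delta(fr(RC,RA,40,-34.5),130,RA)"
```

```text
t 0.725 pos [ 343.8 -318.8  238.7] shift [ 513.2 -233.1  108.7] turn [  0.   -0.  -44.4] F [ 0.6 -0.6 -0.3] open 0.457
```

move_arm --pt "52 -23 0 0 0 -5 1" --pt "104 -46 0 0 0 -10 1" --pt "156 -69 0 0 0 -15 1" --pt "208 -92 0 0 0 -20 1" --pt "260 -115 0 0 0 -25 1"

```text
clock: 1.35
tool_pos: [0.4611, -0.06, 0.2386]
eef_rot: [0.834, 0.551, -0.0, 0.0]
contact_force: [1.0, -0.2, 0.0]
opening: 0.007
finger_force: 0.0
```

```bash
python3 -c "
from h import *
delta(fr(RC,RA,40,-34.5),130,RA)"
```

```text
t 1.35 pos [461.1 -60.  238.6] shift [279.6  -0.5 108.5] turn [ -0.    0.  -19.4] F [ 1.  -0.2  0. ] open 0.007
```

move_arm --pt "56 0 5 0 0 -4 1" --pt "112 0 20 0 0 -8 1" --pt "168 0 45 0 0 -12 1" --pt "224 0 70 0 0 -16 1" --pt "280 -0.5 95 0 0 -19.4 1"

```text
clock: 1.98
tool_pos: [0.5712, 0.1973, 0.1425]
eef_rot: [0.73, 0.684, -0.0, 0.0]
contact_force: [0.7, -0.2, 0.8]
opening: 0.002
finger_force: 0.0
```

```bash
python3 -c "
from h import *
delta(fr(RC,RA,40,-34.5),65,RA)"
```

```text
t 1.975 pos [571.2 197.3 142.5] shift [ 0.1 -1.  77.5] turn [-0.  0. -0.] F [ 0.7 -0.2  0.8] open 0.002
```

move_arm --pt "0 -1 30 0 0 0 1" --pt "0 -1 60 0 0 0 1" --pt "0 -1 78 0 0 0 1" --pt "0 -1 86 0 0 0 1" --pt "0 -1 89 0 0 0 1"

```text
clock: 2.6
tool_pos: [0.57, 0.1959, 0.0549]
eef_rot: [0.73, 0.683, 0.0, 0.0]
contact_force: [0.6, 0.7, -0.9]
opening: 0.001
finger_force: 0.0
```

```bash
python3 -c "
from h import *
delta(fr(RC,RA,40,-34.5),53,RA)
f,W,K,T=snap('side');save('side2.png',cv2.resize(f[180:330,200:380],None,fx=3.5,fy=3.5,interpolation=2))"
```

```text
t 2.6 pos [570.  195.9  54.9] shift [1.5 0.1 1.9] turn [ 0.  -0.  -0.2] F [ 0.6  0.7 -0.9] open 0.001
```

View pics/side2.png

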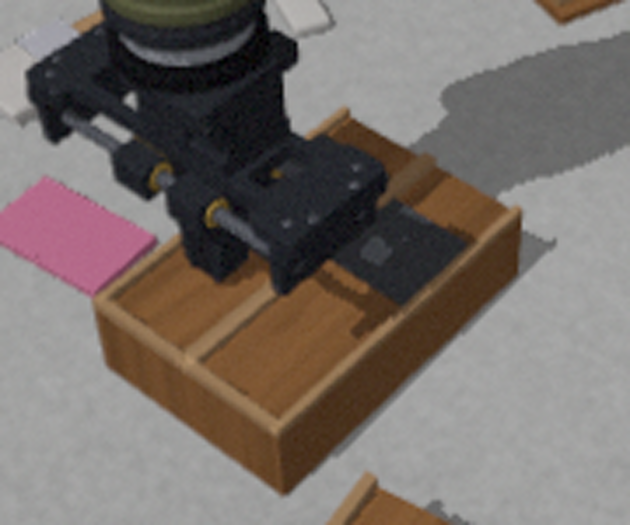

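The shut fingers are down in the long plate's lane at crop (215,260), behind the plate and clear of the lips.

move_arm --pt "-6 0 0.5 0 0 0 1" --pt "-12 0 0.5 0 0 0 1" --pt "-18 0 0.5 0 0 0 1" --pt "-24 0 0.5 0 0 0 1" --pt "-30 0 0.5 0 0 0 1"

```text
clock: 3.28
tool_pos: [0.5682, 0.1668, 0.0547]
eef_rot: [0.73, 0.683, 0.001, -0.0]
contact_force: [-0.3, 2.9, 2.1]
opening: 0.001
finger_force: 1.9
```

move_arm --pt "-6 0 0 0 0 0 1" --pt "-12 0 0 0 0 0 1" --pt "-18 0 0 0 0 0 1" --pt "-24 0 0 0 0 0 1" --pt "-30 0 0 0 0 0 1"

```text
clock: 3.9
tool_pos: [0.5656, 0.1357, 0.0542]
eef_rot: [0.73, 0.683, -0.0, 0.0]
contact_force: [-0.5, 4.0, 2.9]
opening: 0.007
finger_force: 1.9
```

```bash
cat >> h.py <<'E'
def meas(n,nm=None):
    f,W,K,T=snap(n); d=(f.max(-1)<75)&(W[...,2]>.045)&(W[...,2]<.063)
    t=np.radians(RA); p=W[...,:2]*1000-RC
    x=p@[np.cos(t),np.sin(t)]; y=p@[-np.sin(t),np.cos(t)]
    for nme,y0 in(("long",-34.5),("short",34.5)):
        m=d&(abs(y-y0)<32)&(x>-160)&(x<90)
        print(n,nme,m.sum(),"x' pct",np.round(np.percentile(x[m],[.5,2,50,98,99.5]),1),"y'",np.round(np.percentile(y[m],[1,50,99]),1))
    return f
E
python3 -c "
from h import *
delta(fr(RC,RA,-38,-34.5),53,RA)
meas('side');f=meas('top');save('top2.png',cv2.resize(f[165:275,210:380],None,fx=4,fy=4,interpolation=2))"
```

```text
t 3.9 pos [565.6 135.7  54.2] shift [-16.1   0.6   1.2] turn [-0.   0.  -0.1] F [-0.5  4.   2.9] open 0.007
side long 147 x' pct [-114.3 -113.6  -37.5  -10.6   -9.9] y' [-54.9 -23.8  -7.9]
side short 800 x' pct [-98.  -96.9 -34.4  17.9  63.7] y' [ 7.1 39.  66.1]Traceback (most recent call last):
  File "<string>", line 4, in <module>
    meas('side');f=meas('top');save('top2.png',cv2.resize(f[165:275,210:380],None,fx=4,fy=4,interpolation=2))
                   ~~~~^^^^^^^
  File "h.py", line 27, in meas
    print(n,nme,m.sum(),"x' pct",np.round(np.percentile(x[m],[.5,2,50,98,99.5]),1),"y'",np.round(np.percentile(y[m],[1,50,99]),1))
                                          ~~~~~~~~~~~~~^^^^^^^^^^^^^^^^^^^^^^^^
    return _quantile_unchecked(
        a, q, axis, out, overwrite_input, method, keepdims, weights)
    return _ureduce(a,
                    func=_quantile_ureduce_func,
    ...<5 lines>...
                    overwrite_input=overwrite_input,
                    method=method)
    r = func(a, **kwargs)
    result = _quantile(arr,
                       quantiles=q,
    ...<2 lines>...
                       out=out,
                       weights=wgt)
    slices_having_nans = np.isnan(arr[-1, ...])
                                  ~~~^^^^^^^^^
IndexError: index -1 is out of bounds for axis 0 with size 0
```

move_arm --pt "-5 0 0 0 0 0 1" --pt "-10 0 0 0 0 0 1" --pt "-14 0 0 0 0 0 1" --pt "-15 0 0 0 0 0 1"

```text
clock: 4.5
tool_pos: [0.5644, 0.1202, 0.054]
eef_rot: [0.731, 0.683, -0.001, 0.0]
contact_force: [0.4, 1.9, -0.1]
opening: 0.005
finger_force: 0.9
```

move_arm --pt "6 0 0 0 0 0 1" --pt "20 0 -20 0 0 0 1" --pt "60 0 -50 0 0 0 1" --pt "110 0 -60 0 0 0 1" --pt "160 0 -60 0 0 0 1"

```text
clock: 5.12
tool_pos: [0.576, 0.2821, 0.1154]
eef_rot: [0.731, 0.683, 0.001, 0.001]
contact_force: [0.5, 0.1, -0.4]
opening: 0.009
finger_force: 0.0
```

```bash
python3 -c "
from h import *
delta(fr(RC,RA,-38,-34.5),53,RA)
f=meas('top');save('top2.png',cv2.resize(f[165:275,210:380],None,fx=4,fy=4,interpolation=2));meas('side')"
```

```text
t 5.125 pos [576.  282.1 115.4] shift [-1.629e+02  1.000e-01  6.240e+01] turn [ 0.1  0.  -0.2] F [ 0.5  0.1 -0.4] open 0.009
top long 1375 x' pct [-136.3 -135.1  -93.5  -49.1   74.9] y' [-58.5 -32.3  -7.9]
top short 446 x' pct [-59.9 -58.8 -21.6  24.9  37.9] y' [ 5.4 19.2 59.3]
side long 872 x' pct [-135.5 -134.   -87.     2.2   62.1] y' [-59.9 -32.7  -7.6]
side short 660 x' pct [-89.5 -62.2 -27.4  18.8  47.3] y' [ 4.8 33.  59.7]
```

View pics/top2.png

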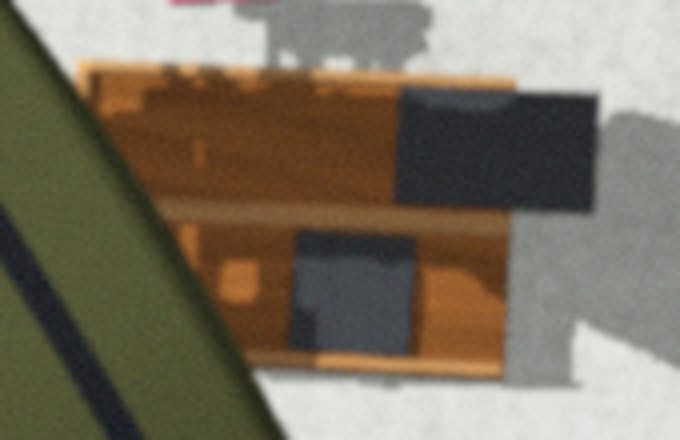

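The plate at crop (497,150) hangs about 37 mm past the open end (edge at x≈512). The short plate at (353,292) hasn't moved. Now I'll move to the grasp point beyond the open end.

```bash
python3 -c "
from h import *
delta(fr(RC,RA,-115,-34.5),35,RA)"
```

```text
t 5.225 pos [573.7 289.7 115. ] shift [-247.9    0.9   78.2] turn [ 0.  -0.4  0.3] F [0.4 0.6 0.3] open 0.006
```

move_arm --pt "-40 0 -10 0 0 0 0.5" --pt "-95 0 -10 0 0 0 0" --pt "-150 0 -10 0 0 0 0" --pt "-205 0 -10 0 0 0 0" --pt "-240 0 -10 0 0 0 0"

```text
clock: 5.85
tool_pos: [0.5582, 0.0365, 0.1238]
eef_rot: [0.732, 0.682, -0.002, 0.001]
contact_force: [-0.0, -0.7, 0.2]
opening: 0.547
finger_force: 0.0
```

move_arm --pt "0 0 0 0 0 0 0" --pt "0 0 0 0 0 0 0" --pt "0 0 0 0 0 0 0"

```text
clock: 6.22
tool_pos: [0.5594, 0.0433, 0.1243]
eef_rot: [0.729, 0.684, 0.0, -0.0]
contact_force: [0.1, -0.1, -0.1]
opening: 0.89
finger_force: 0.0
```

```bash
python3 -c "
from h import *
delta(fr(RC,RA,-115,-34.5),35,RA)"
```

```text
t 6.225 pos [559.4  43.3 124.3] shift [-0.6  0.8 89.3] turn [ 0.  -0.1  0. ] F [ 0.1 -0.1 -0.1] open 0.89
```

move_arm --pt "-0.5 0.8 10 0 0 0 0" --pt "-0.5 0.8 35 0 0 0 0" --pt "-0.5 0.8 60 0 0 0 0" --pt "-0.5 0.8 80 0 0 0 0" --pt "-0.5 0.8 90 0 0 0 0"

```text
clock: 6.85
tool_pos: [0.5593, 0.0412, 0.0326]
eef_rot: [0.73, 0.683, -0.001, -0.001]
contact_force: [0.5, -0.1, 0.4]
opening: 0.999
finger_force: 0.0
```

```bash
python3 -c "
from h import *
delta(fr(RC,RA,-115,-34.5),35,RA)
f,W,K,T=snap('side');save('side3.png',cv2.resize(f[160:310,220:400],None,fx=3.5,fy=3.5,interpolation=2))"
```

```text
t 6.85 pos [559.3  41.2  32.6] shift [ 1.5  0.8 -2.4] turn [-0.1  0.  -0.1] F [ 0.5 -0.1  0.4] open 0.999
```

View pics/side3.png

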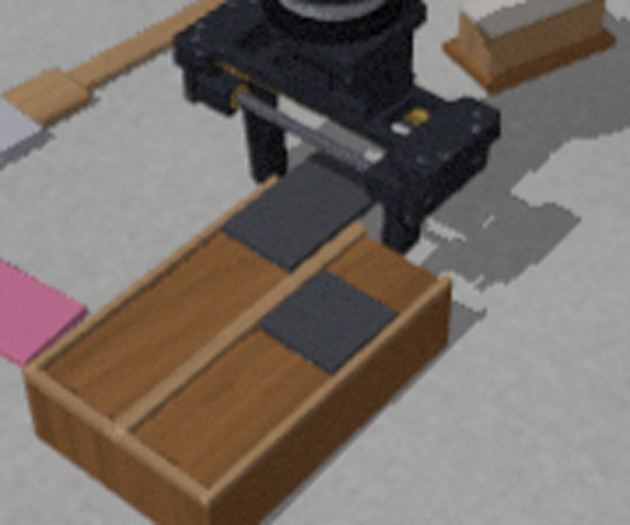

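The open fingers straddle the overhanging end of the long plate at crop (265,150) and (400,225), clear of the rack.

move_arm --pt "0.5 0.5 -1 0 0 0 0.25" --pt "0.5 0.5 -1 0 0 0 0.35" --pt "0.5 0.5 -1 0 0 0 0.5" --pt "0.5 0.5 -1 0 0 0 0.6" --pt "0.5 0.5 -1 0 0 0 1" --newtons 12

```text
clock: 7.52
tool_pos: [0.5605, 0.0409, 0.0355]
eef_rot: [0.73, 0.683, -0.0, 0.0]
contact_force: [-0.7, -0.3, 2.4]
opening: 0.612
finger_force: 12.0
```

move_arm --pt "0 0 0 0 0 0 1" --pt "0 0 0 0 0 0 1" --pt "0 0 0 0 0 0 1" --newtons 50

```text
clock: 7.9
tool_pos: [0.5605, 0.0409, 0.0355]
eef_rot: [0.73, 0.683, -0.0, 0.0]
contact_force: [-2.2, -0.6, 6.4]
opening: 0.601
finger_force: 50.0
```

```bash
python3 -c "
from h import *
delta(fr(RC,RA,-115,-34.5),35,RA)
meas('top');meas('side')"
```

```text
t 7.9 pos [560.5  40.9  35.5] shift [ 1.7 -0.4  0.5] turn [-0.   0.  -0.1] F [-2.2 -0.6  6.4] open 0.601
top long 4 x' pct [-80.6 -80.4 -75.7 -68.9 -68.6] y' [-40.4 -25.2  -9.1]
top short 5 x' pct [-99.  -96.6 -58.8 -58.2 -58.1] y' [11.  16.8 43.8]
side long 773 x' pct [-135.8 -130.1  -84.7  -47.3  -46.4] y' [-64.2 -35.9  -7.2]
side short 686 x' pct [-123.7 -115.5  -29.8   37.    81.6] y' [ 4.1 33.9 66.1]
```

move_arm --pt "0 0 -4 0 0 0 1" --pt "0 0 -10 0 0 0 1" --pt "0 0 -20 0 0 0 1" --pt "0 0 -40 0 0 0 1" --pt "0 0 -60 0 0 0 1"

```text
clock: 8.62
tool_pos: [0.5605, 0.0412, 0.0961]
eef_rot: [0.73, 0.683, -0.0, -0.0]
contact_force: [0.8, -0.4, -3.0]
opening: 0.604
finger_force: 50.0
```

```bash
python3 -c "
from h import *
delta(fr(SC,SA,-25.3,0),110,SA)
f,W,K,T=snap('side');save('side4.png',cv2.resize(f[140:310,220:420],None,fx=3.5,fy=3.5,interpolation=2))"
```

```text
t 8.625 pos [560.5  41.2  96.1] shift [-272.9   17.5  -13.9] turn [-0.   0.  18.6] F [ 0.8 -0.4 -3. ] open 0.604
```

View pics/side4.png

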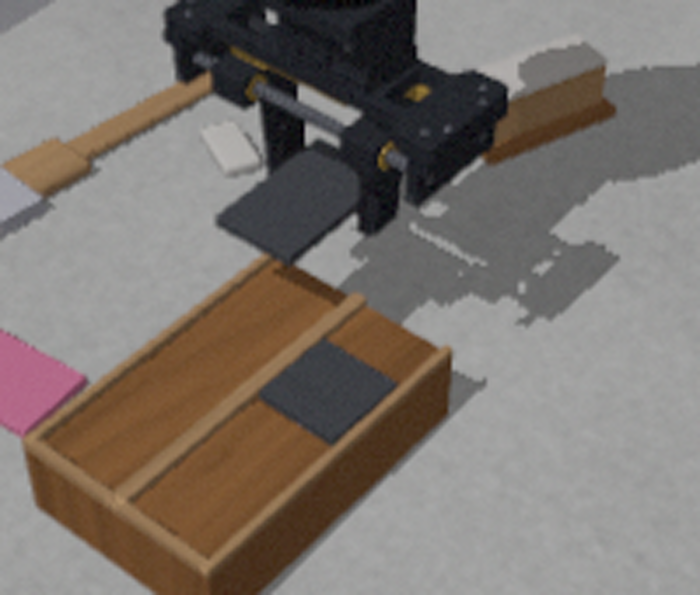

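The plate is lifted out of the rack in the fingers at crop (290,200), and the short plate at (330,390) is undisturbed. I'll carry it over at a moderate speed.

move_arm --pt "-15 1 -4 0 0 2 1" --pt "-45 4 -10 0 0 5 1" --pt "-80 6 -14 0 0 8 1" --pt "-115 8 -14 0 0 11 1" --pt "-145 10 -14 0 0 13 1"

```text
clock: 9.3
tool_pos: [0.5597, -0.1075, 0.1085]
eef_rot: [0.804, 0.594, -0.001, 0.0]
contact_force: [0.1, 0.2, -3.4]
opening: 0.598
finger_force: 50.0
```

```bash
python3 -c "
from h import *
delta(fr(SC,SA,-25.3,0),110,SA)"
```

```text
t 9.3 pos [ 559.7 -107.5  108.5] shift [-119.3   36.8   -1.3] turn [-0.1  0.1  5.3] F [ 0.1  0.2 -3.4] open 0.598
```

move_arm --pt "-30 9 -1 0 0 1.5 1" --pt "-60 18 -1 0 0 3 1" --pt "-90 28 -1 0 0 4.5 1" --pt "-110 34 -1 0 0 5.3 1" --pt "-119 36.8 -1 0 0 5.3 1"

```text
clock: 9.93
tool_pos: [0.5607, -0.2306, 0.1097]
eef_rot: [0.83, 0.557, -0.001, -0.0]
contact_force: [0.0, 1.5, -2.6]
opening: 0.597
finger_force: 50.0
```

```bash
cat >> h.py <<'E'
def plate(n,u0=330,v0=130,u1=420,v1=230,zl=.05,zh=.12):
    # dark plate pose near the tool, from plane of its top
    f,W,K,T=snap(n); P=W*1000; t=np.radians(SA)
    q=P[...,:2]-SC; x=q@[np.cos(t),np.sin(t)]; y=q@[-np.sin(t),np.cos(t)]
    m=(f.max(-1)<80)&(abs(x)<60)&(abs(y)<36)&(P[...,2]>zl*1000)&(P[...,2]<zh*1000)
    return f,x,y,P[...,2],m
E
python3 -c "
from h import *
delta(fr(SC,SA,-25.3,0),110,SA)
f,x,y,z,m=plate('side')
m=m&(x>-5)&(abs(y)<25)
A=np.c_[x[m],y[m],np.ones(m.sum())]
w=np.ones(len(A),bool)
for _ in range(4):
    c=np.linalg.lstsq(A[w],z[m][w],rcond=None)[0]; e=z[m]-A@c; w=abs(e)<4
print(m.sum(),w.sum(),'slope deg',np.degrees(c[:2]),'z at centre',c[2], 'x',np.percentile(x[m][w],[1,50,99]),'y',np.percentile(y[m][w],[1,99]))
save('side5.png',cv2.resize(f[60:230,290:490],None,fx=3.5,fy=3.5,interpolation=2))"
```

```text
t 9.925 pos [ 560.7 -230.6  109.7] shift [-1.9 -0.2 -0.3] turn [-0.1  0.1  0.1] F [ 0.   1.5 -2.6] open 0.597Traceback (most recent call last):
  File "<string>", line 10, in <module>
    print(m.sum(),w.sum(),'slope deg',np.degrees(c[:2]),'z at centre',c[2], 'x',np.percentile(x[m][w],[1,50,99]),'y',np.percentile(y[m][w],[1,99]))
                                                                                ~~~~~~~~~~~~~^^^^^^^^^^^^^^^^^^^
    return _quantile_unchecked(
        a, q, axis, out, overwrite_input, method, keepdims, weights)
    return _ureduce(a,
                    func=_quantile_ureduce_func,
    ...<5 lines>...
                    overwrite_input=overwrite_input,
                    method=method)
    r = func(a, **kwargs)
    result = _quantile(arr,
                       quantiles=q,
    ...<2 lines>...
                       out=out,
                       weights=wgt)
    slices_having_nans = np.isnan(arr[-1, ...])
                                  ~~~^^^^^^^^^
IndexError: index -1 is out of bounds for axis 0 with size 0
```

```bash
cat >> h.py <<'E'
def tilt(nm,zl,zh,xlo=-5):
    f,x,y,z,m=plate('side',zl=zl,zh=zh)
    m=m&(x>xlo)&(abs(y)<30)
    A=np.c_[x[m],y[m],np.ones(m.sum())]; w=np.ones(len(A),bool)
    for _ in range(4):
        c=np.linalg.lstsq(A[w],z[m][w],rcond=None)[0]; w=abs(z[m]-A@c)<4
    print(m.sum(),w.sum(),'slope deg',np.degrees(c[:2]),'z centre',c[2],'x',np.percentile(x[m][w],[1,50,99]),'y',np.percentile(y[m][w],[1,99]))
    save(nm,cv2.resize(f[60:230,290:490],None,fx=3.5,fy=3.5,interpolation=2))
E
python3 -c "
from h import *
delta(fr(SC,SA,-25.3,0),110,SA)
tilt('side5.png',.115,.15)"
```

```text
t 9.975 pos [ 560.9 -231.1  109.8] shift [-1.5 -0.6 -0.2] turn [-0.   0.1  0.1] F [ 1.1 -1.  -3.6] open 0.601
337 322 slope deg [-1.28939311 -0.77368553] z centre 131.01898040134523 x [-3.53225398 23.42350001 47.65508816] y [-25.45575498  28.37930027]
```

View pics/side5.png

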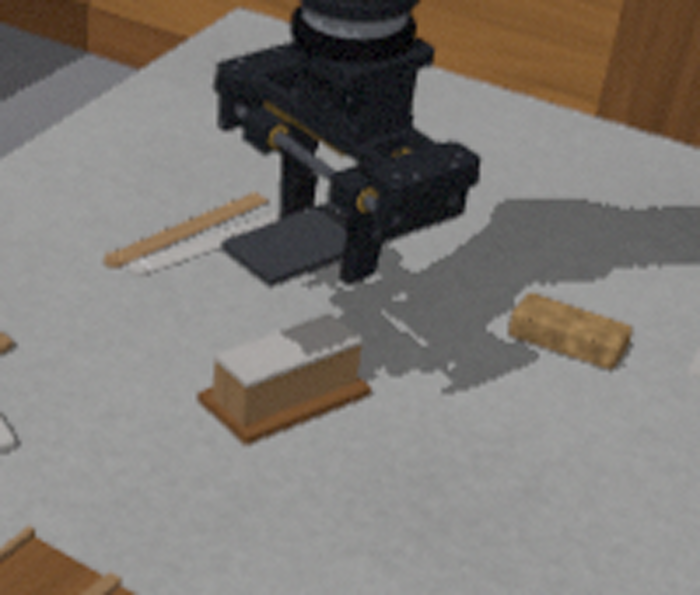

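The plate sits nearly level (under 1.3°) above the stand, crop (285,245), and the stand is at (290,350). I'll cross-check the stand's centre with the side camera's first picture.

```bash
python3 -c "
from h import *
d=np.load('side1.npz');f,W=d['f'],d['W']
P=W*1000;q=P[...,:2]-SC
for lo,hi in((40,49),(41,48)):
    m=(np.hypot(q[...,0],q[...,1])<75)&(P[...,2]>lo)&(P[...,2]<hi)&(f.min(-1)>125)&(np.ptp(f,axis=-1)<25)
    c=cv2.minAreaRect(P[m][:,:2].astype(np.float32));print(m.sum(),c,P[m][:,2].mean())
"
```

```text
375 ((570.872802734375, -207.6995849609375), (103.0555648803711, 40.55455017089844), 67.81452941894531) 44.41241990930125
372 ((570.872802734375, -207.6995849609375), (103.0555648803711, 40.55455017089844), 67.81452941894531) 44.40024440052072
```

move_arm --pt "-1.5 -0.6 15 0 0 0 1" --pt "-1.5 -0.6 35 0 0 0 1" --pt "-1.5 -0.6 52 0 0 0 1" --pt "-1.5 -0.6 64 0 0 0 1" --pt "-1.5 -0.6 70 0 0 0 1"

```text
clock: 10.65
tool_pos: [0.5603, -0.2293, 0.0393]
eef_rot: [0.83, 0.558, -0.0, -0.0]
contact_force: [-0.4, 0.0, -2.8]
opening: 0.598
finger_force: 50.0
```

```bash
python3 -c "
from h import *
delta(fr(SC,SA,-25.3,0),30.5,SA)"
```

```text
t 10.65 pos [ 560.3 -229.3   39.3] shift [-2.9  0.6  8.8] turn [-0.1 -0.   0.3] F [-0.4  0.  -2.8] open 0.598
```

move_arm --pt "-1 0.5 2 0 0 0 1" --pt "-2 1 4 0 0 0 1" --pt "-2 1 5 0 0 0 1" --pt "-2 1 6 0 0 0 1"

```text
clock: 11.15
tool_pos: [0.5609, -0.2322, 0.0345]
eef_rot: [0.83, 0.558, 0.0, 0.0]
contact_force: [0.2, -1.2, -3.9]
opening: 0.596
finger_force: 50.0
```

```bash
sed -i 's/^SC,SA=.*/SC,SA=np.array([570.1,-208.3]),67.7/' h.py; python3 -c "
from h import *
delta(fr(SC,SA,-25.3,0),30.5,SA)
f,x,y,z,m=plate('side',zl=.045,zh=.07); print(m.sum(),np.percentile(x[m],[1,99]),np.percentile(y[m],[1,99]),np.median(z[m]))"
```

```text
t 11.15 pos [ 560.9 -232.2   34.5] shift [ 0.3 -0.6  4. ] turn [ 0.  -0.   0.2] F [ 0.2 -1.2 -3.9] open 0.596
528 [-35.80139835  44.30604089] [-33.20256654  31.8962589 ] 55.841425272980615
```

move_arm --pt "0.3 -0.5 1 0 0 0 1" --pt "0.3 -0.5 2 0 0 0 1" --pt "0.3 -0.5 2.5 0 0 0 1" --pt "0.3 -0.5 2.5 0 0 0 1"

```text
clock: 11.7
tool_pos: [0.5603, -0.2316, 0.0317]
eef_rot: [0.83, 0.558, -0.0, -0.0]
contact_force: [0.0, 0.2, -3.4]
opening: 0.597
finger_force: 50.0
```

move_arm --pt "0 0 0.5 0 0 0 1" --pt "0 0 1 0 0 0 1" --pt "0 0 1 0 0 0 1" --pt "0 0 1 0 0 0 1"

```text
clock: 12.2
tool_pos: [0.5604, -0.2317, 0.0308]
eef_rot: [0.83, 0.558, 0.0, 0.0]
contact_force: [-0.2, 0.2, -1.8]
opening: 0.604
finger_force: 50.0
```

move_arm --pt "0 0 0.4 0 0 0 1" --pt "0 0 0.7 0 0 0 1" --pt "0 0 0.7 0 0 0 1"

```text
clock: 12.58
tool_pos: [0.5604, -0.2317, 0.0308]
eef_rot: [0.83, 0.558, -0.0, 0.0]
contact_force: [-1.3, 0.7, 4.9]
opening: 0.6
finger_force: 50.0
```

```bash
python3 -c "
from h import *
delta(fr(SC,SA,-25.3,0),30.5,SA)"
```

```text
t 12.575 pos [ 560.4 -231.7   30.8] shift [0.1 0.1 0.3] turn [0.  0.  0.2] F [-1.3  0.7  4.9] open 0.6
```

Contact is firm and gentle. I'll back off slightly, lower the grip force, and release slowly.

move_arm --pt "0 0 -0.4 0 0 0 1" --pt "0 0 -0.4 0 0 0 1" --newtons 8

```text
clock: 12.82
tool_pos: [0.5604, -0.2318, 0.0307]
eef_rot: [0.83, 0.558, 0.0, 0.0]
contact_force: [-2.2, 0.1, 4.1]
opening: 0.61
finger_force: 8.0
```

move_arm --pt "0 0 0 0 0 0 0.37" --pt "0 0 0 0 0 0 0.33" --pt "0 0 0 0 0 0 0.25" --pt "0 0 0 0 0 0 0.1" --pt "0 0 0 0 0 0 0.0"

```text
clock: 13.45
tool_pos: [0.5604, -0.2316, 0.0304]
eef_rot: [0.83, 0.558, 0.0, 0.0]
contact_force: [0.4, -0.5, 0.4]
opening: 0.954
finger_force: 0.0
```

move_arm --pt "0 0 0 0 0 0 0" --pt "0 0 0 0 0 0 0" --pt "0 0 0 0 0 0 0" --pt "0 0 -4 0 0 0 0" --pt "0 0 -12 0 0 0 0"

```text
clock: 14.08
tool_pos: [0.5602, -0.2316, 0.0427]
eef_rot: [0.83, 0.558, -0.0, -0.0]
contact_force: [0.4, -0.2, -0.0]
opening: 1.0
finger_force: 0.0
```

move_arm --pt "0 0 -25 0 0 0 0" --pt "0 0 -60 0 0 0 0" --pt "0 0 -110 0 0 0 0" --pt "-40 0 -150 0 0 0 0" --pt "-90 0 -160 0 0 0 0"

```text
clock: 14.7
tool_pos: [0.5285, -0.3151, 0.2065]
eef_rot: [0.829, 0.56, 0.002, 0.003]
contact_force: [-0.2, -0.6, -0.1]
opening: 1.002
finger_force: 0.0
```

move_arm --pt "-40 0 0 0 0 0 0" --pt "-80 0 0 0 0 0 0" --pt "-120 0 0 0 0 0 0" --pt "-120 0 0 0 0 0 0"

```text
clock: 15.2
tool_pos: [0.4782, -0.4306, 0.2025]
eef_rot: [0.832, 0.555, -0.001, 0.001]
contact_force: [0.2, -0.1, -0.8]
opening: 1.002
finger_force: 0.0
```

```bash
python3 -c "
from h import *
for n in('top','side'):
    f,W,K,T=snap(n);P=W*1000;q=P[...,:2]-SC
    m=(np.hypot(q[...,0],q[...,1])<75)&(P[...,2]>47)&(P[...,2]<60)&(f.max(-1)<80)
    print(n,m.sum(),cv2.minAreaRect(P[m][:,:2].astype(np.float32)),np.percentile(P[m][:,2],[5,50,95]))
    if n=='top': a=f[140:270,220:350]; b=f[150:250,420:550]; 
    else: c=f[120:220,310:440]
meas('top')
save('end.png',np.hstack([cv2.resize(i,(260,220)) for i in(a,b,c)]))"
```

```text
top 1569 ((568.7606811523438, -208.93472290039062), (90.16056823730469, 54.6552734375), 68.74344635009766) [51.44835691 53.88653601 55.96651613]
side 522 ((568.7666015625, -206.9031524658203), (90.80156707763672, 55.842750549316406), 68.74241638183594) [48.77521598 52.22793219 54.29979441]
top long 6 x' pct [89.2 89.2 89.4 90.  90. ] y' [-54.7 -50.  -13.7]
top short 984 x' pct [-63.5 -62.2 -34.5  -6.5  89.3] y' [ 5.8 33.2 59.1]
```

View pics/end.png

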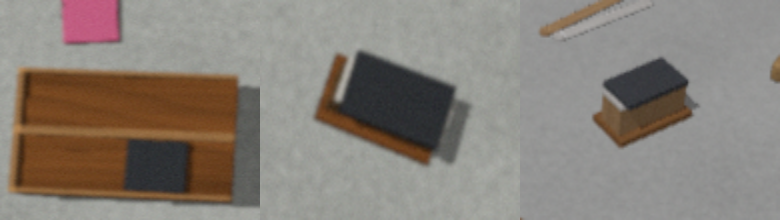

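The short plate is unmoved, and the long one lies flat on the stand (top crop (400,100)). One end shows more white strip than the other, so I'll check the lengthways centring with sub-pixel profiles.

```bash
python3 -c "
from h import *
g={}
d0=np.load('top1.npz')
f,W,K,T=snap('top')
def prof(img,z,s,off,along=True):
    t=np.radians(SA); o=[]
    for w in off:
        X=np.array([fr(SC,SA,a,w) if along else fr(SC,SA,w,a) for a in s])
        p=np.c_[X,np.full(len(s),z)]/1000@T[:3,:3].T+T[:3,3]
        uv=(p/p[:,2:])@K.T
        o.append(cv2.remap(img.mean(-1).astype(np.float32),uv[None,:,0].astype(np.float32),uv[None,:,1].astype(np.float32),1)[0])
    return np.mean(o,0)
s=np.arange(-60,61,2.)
print('stand len  z45',*[f'{a:.0f}:{b:.0f}' for a,b in zip(s,prof(d0['f'],45,s,range(-10,11,2))) if abs(a)>40])
for z in(45,53): print('plate len z',z,*[f'{a:.0f}:{b:.0f}' for a,b in zip(s,prof(f,z,s,range(-10,11,2))) if abs(a)>36])
s=np.arange(-38,39,2.)
print('stand wid z45',*[f'{a:.0f}:{b:.0f}' for a,b in zip(s,prof(d0['f'],45,s,range(-30,31,5),False)) if 8<abs(a)<30])
print('plate wid z53',*[f'{a:.0f}:{b:.0f}' for a,b in zip(s,prof(f,53,s,range(-30,31,5),False)) if abs(a)>18])
"
```

```text
stand len  z45 -60:90 -58:89 -56:89 -54:96 -52:122 -50:155 -48:171 -46:171 -44:172 -42:172 42:174 44:174 46:172 48:150 50:106 52:70 54:63 56:67 58:72 60:97
plate len z 45 -60:90 -58:91 -56:90 -54:93 -52:101 -50:97 -48:71 -46:50 -44:46 -42:45 -40:46 -38:47 38:48 40:52 42:84 44:137 46:164 48:151 50:107 52:71 54:64 56:67 58:73 60:97
plate len z 53 -60:94 -58:90 -56:91 -54:90 -52:92 -50:101 -48:101 -46:77 -44:53 -42:46 -40:45 -38:46 38:48 40:48 42:57 44:98 46:148 48:164 50:140 52:93 54:66 56:65 58:68 60:79
stand wid z45 -28:156 -26:155 -24:156 -22:159 -20:165 -18:171 -16:174 -14:174 -12:175 -10:176 10:175 12:176 14:175 16:164 18:130 20:79 22:46 24:41 26:48 28:60
plate wid z53 -38:158 -36:159 -34:158 -32:158 -30:152 -28:127 -26:82 -24:52 -22:47 -20:46 20:47 22:47 24:45 26:38 28:34 30:42 32:57 34:68 36:69 38:67
```

The profiles put the plate centre within about 1 mm of the stand centre lengthways, and the yaw is within about 1°. The uneven strip is just perspective, so I'm handing in.

```bash
python3 -c "
from plant import finish_job
print(finish_job())"
```

```text
the job is handed in; nothing more can be done
None
```

The long weight was pushed out about 37 mm over the rack's open end, gripped by its long sides and carried to the stand. It now lies flat, about 1 mm off centre and 1° off the stand's line by camera; the short weight was not moved, and I handed the job in at about 15 s.

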